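Point out the tins to open, tallest first

ROBOT

A 6-joint arm with a two-finger parallel gripper is mounted at the origin on a cart in front of the work surface, level with it; the furniture and walls round the work are solid. World frame = base frame: x ahead of the robot, y to its left, z up, the work surface at z = 0. Lengths are in mm, angles in degrees, forces in N, time in s.
With the tool pointing down it reaches from about 300 to 850 mm from the base axis. Payload 4.2 kg.
Tool frame: the origin (TCP) lies between the finger pads, 19 mm behind the fingertips; this is the grasp point; z points along the fingers, y is the line along which they close (so a half turn about z gives the same grasp; the last joint's range is limited). The gripper opens to 91 mm and grips with 3 to 60 N. Pads are 32 mm wide; open, the fingers measure 118 mm over their backs; the gripper's body (76 mm by 178 mm) begins 60 mm behind the grasp point.
Start: joints at [-69.614, 18.312, 89.639, -0, 72.044, -1.146], TCP at [211.038, -534.887, 232.776] pointing down, gripper open.
Joint ranges: [-177.97, 177.97], [-48.28, 115.42], [12.27, 149.76], [-77.06, 257.06], [2.81, 150.46], [-146.56, 146.56]. Speed limits (degrees/s): [147.25, 147.25, 180, 180, 180, 180].

INTERFACE

Orientations are given as [roll, pitch, yaw] about the fixed x, y, z axes, in that order (R = Rz(yaw) Ry(pitch) Rx(roll)).
In Python, from workcell import env, eyes gives the robot as it stands.
- The arm moves only by the tool send_rows, never from a script. Its argument "targets" is text: rows parted by semicolons, each of 7 numbers parted by spaces: the shift along the tool's x, y, z in m, then the turn, a rotation vector about the tool's x, y, z in degrees, then the opening in per cent of the stroke, from 0 (shut) to 100 (fully open). A call has 1 to 12 rows; each row is the pose to reach, as a shift and turn from the pose commanded when the call began, along the tool's axes at that moment; what a row does not reach only later rows make up. A row lasts 1/12 s, in which the tool goes at most 41.7 mm and 7.16 degrees, less where a joint would pass 70% of its speed; a pose out of reach is approached as far as the arm can. A call with a gripper value outside its range is refused whole. The fingers move at their own pace and stop on an object; "grip_force" is the grip in N (left out, the last holds). Time passes only in rows, so rows that repeat a pose let the fingers close. It gives the time, the measured TCP pose, the force, the opening and the grip force at its end, in the units of the state.
- env.state(): the state, without advancing time (a new reading comes with each control period).
- eyes.grab_frame(name): name is "scene" or "top" or "wrist"; returns a dict with "image" (400x640x3 uint8, blue, green, red), "fovy" (degrees; the focal length in pixels is half the picture's height over the tangent of half this angle, whatever the lens; pixels are square), "cx", "cy" (the principal point, pixels), "D" ([k1, k2, p1, p2, k3] as OpenCV has them; the pictures are not rectified), "eye" and "attitude" of the camera in the world. Camera axes: x right, y up, looking along -z (the intrinsics and any distortion apply to the point x, -y, -z); pixel columns grow to the right and rows downward; lengths in mm; the calibration is good to about 2 mm. A picture is of the moment at which its call begins. There is no depth.
- env.job_done(): hands the job in; it is judged then, once.
The state is a dict: "time_s": time; "qpos": joint angles; "qvel": joint speeds; "effort": joint torques, N m; "ee_pos": TCP position; "ee_rot": TCP orientation; "force": force on the tool from outside, world axes, zero at the start; "torque": the same for the moment, N m; "gripper_width": finger opening in mm; "gripper_force": force on a finger pad.
Only numpy, scipy, OpenCV 4.12 (cv2) and the standard library are available. Lean on these libraries where they do the work, as an engineer would, in place of code of your own. Each camera call takes 0.05 s, during which the arm holds its last target. There are 200 camera calls.

TASK

Show me which tins to open for supper: with the fingertips pointing down, point at the three round tins that stand upright on the open worktop, in order from the tallest to the flattest. At each one bring the fingertips over the middle of the lid, about two to three centimetres above it, and stay there for two seconds; finish while still pointing at the flattest. Touch and move nothing (mind the shelf overhead with the wrist), and pass well above the other things so that it never looks as if you meant one of them.

Things in the scene. Friction and masses are not known exactly. Their poses are not given: they have to be found in the camera images.
- tall_tin: tall upright round food tin, 75 mm diameter, 110 mm high, flat metal lid; loose. Origin: centre of its underside, z up along its axis (lid 110 mm above the origin)
- half_tin: half-height upright round food tin, 75 mm diameter, 58 mm high, flat metal lid; loose. Origin: centre of its underside, z up (lid 58 mm above the origin)
- flat_tin: flat upright round food tin, 86 mm diameter, 40 mm high, flat metal lid; loose. Origin: centre of its underside, z up (lid 40 mm above the origin)
- dark_lid_jar: bystander, not a tin: glass jar with a dark screw lid, 70 x 75 mm, 112 mm high, loose, in the same row as the three tins. Origin: centre of its underside, z up
- small_jar: bystander: slim spice jar with a wide cap, 45 mm diameter, 106 mm high, loose, at the right end of the row. Origin: centre of its underside, z up
- oval_tin: bystander: low oblong fish tin with rounded corners (not round), 63 x 105 mm, 24 mm high, loose, behind the row. Origin: centre of its underside, z up, long side along y
- tape_roll: bystander: roll of parcel tape lying flat, 90 mm diameter, 48 mm high, loose, at the left end of the row. Origin: centre of its underside, z up
- shelf_edge (a point): fixed: point on the lower front edge of the white wall shelf that hangs over the back of the worktop. The edge runs along y over the whole length of the row and the shelf reaches from there back to the wall, 32 mm thick: keep the wrist and the gripper in front of it or below it

How it is judged:
By the outcome, as a careful person would: the job done as asked, in the order asked, and still so for the second after the job is handed in, with the robot touching nothing.
It also fails if it takes over 61 s, if anything falls off the work surface, if the arm or the gripper's body presses on something with over 40 N, if the wrist force passes 120 N, or if a joint passes its speed limit or range.

## Working session

There is one attempt and no reset: what is moved stays moved. The work goes in short steps, Python scripts to look and compute and a tool call to move; the robot and the scene stay as the last step left them, time stands still between calls to the robot, and variables do not carry over. Pictures are saved under pics/ and viewed, at most 10 in all, crops included, and the job is handed in when it is done.

Besides the shell and the picture viewer there is one more tool, called after "Request:" by a JSON object that holds its "name" and its "arguments", one argument or row to a line. send_rows: Moves the arm, as the interface text tells. Its arguments: {"type":"object","properties":{"targets":{"type":"string"},"grip_force":{"type":"number"}},"required":["targets"]}

```bash
mkdir -p pics
python3 - <<'E'
from workcell import env, eyes
import cv2,pickle
s=env.state();print(s['time_s'],s['ee_pos'],s['ee_rot'],s['gripper_width'])
for n in ('scene','top','wrist'):
    f=eyes.grab_frame(n);pickle.dump(f,open(f'pics/{n}0.pkl','wb'));cv2.imwrite(f'pics/{n}0.png',f['image'])
    print(n,{k:v for k,v in f.items() if k!='image'})
E
```

```text
0.0 [ 210.84974484 -534.40947283  231.89507646] [-1.79894036e+02 -1.09847424e-03  2.15311997e+01] 91.22503424737398
scene {'fovy': 47.12483479878137, 'cx': 324.7238298471044, 'cy': 196.40908803426677, 'D': array([-0.06031882,  0.        ,  0.        ,  0.        ,  0.        ]), 'eye': array([-309.52941935, -958.71604912, 1254.1594321 ]), 'attitude': array([ 52.96376616,   0.64388245, -41.77054781])}
top {'fovy': 50.38799174044368, 'cx': 318.6091667525796, 'cy': 199.3315382549546, 'D': array([-0.06825485,  0.        ,  0.        ,  0.        ,  0.        ]), 'eye': array([ 333.86026916,   -6.69846267, 1623.89414955]), 'attitude': array([  8.59849331,   1.33790886, -90.12999006])}
wrist {'fovy': 60.35221423551196, 'cx': 319.3567748119452, 'cy': 200.52509056020725, 'D': array([-0.05658925,  0.        ,  0.        ,  0.        ,  0.        ]), 'eye': array([ 286.56263159, -504.01621055,  383.60026211]), 'attitude': array([-1.66826361e+01,  4.55364759e-03, -6.84379175e+01])}
```

View pics/scene0.png

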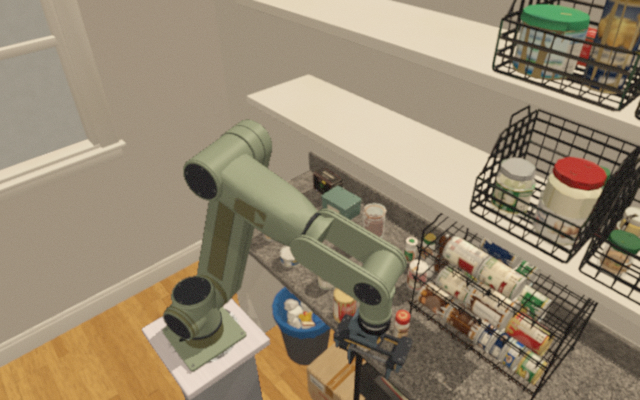

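View pics/top0.png

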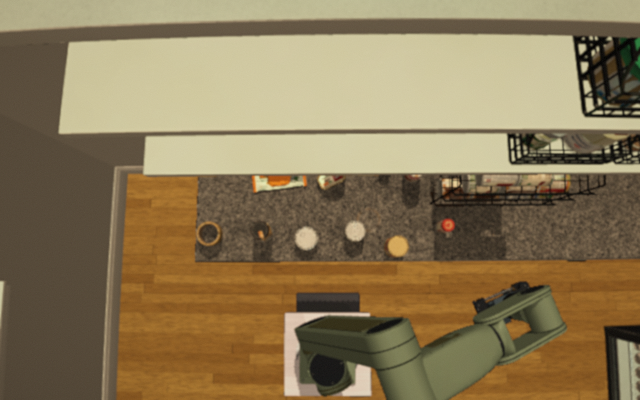

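The top view shows the row: tape roll (208,233), dark-lid jar (262,232), three round tops at (306,238), (355,231) and (398,246), and the spice jar (447,226). I'll enlarge the row to tell which tin is which.

Run:
```python
import cv2
a=cv2.imread('pics/top0.png')[165:270,185:485];b=cv2.imread('pics/scene0.png')[170:370,230:430]
cv2.imwrite('pics/topc.png',cv2.resize(a,(800,280),interpolation=3))
cv2.imwrite('pics/scenec.png',cv2.resize(b,(600,600),interpolation=3))
```

```text
(no output)
```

View pics/topc.png

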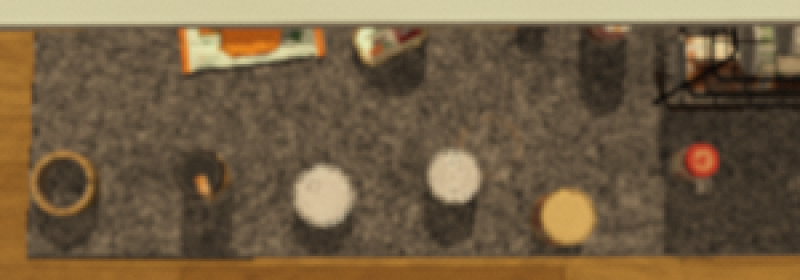

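View pics/scenec.png

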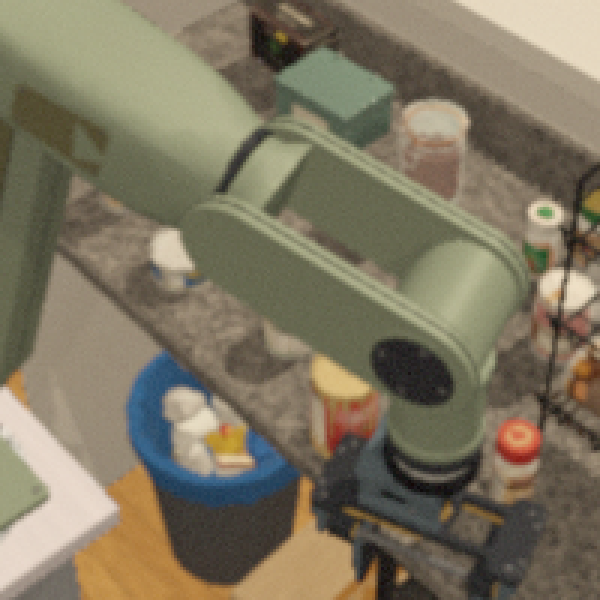

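View pics/wrist0.png

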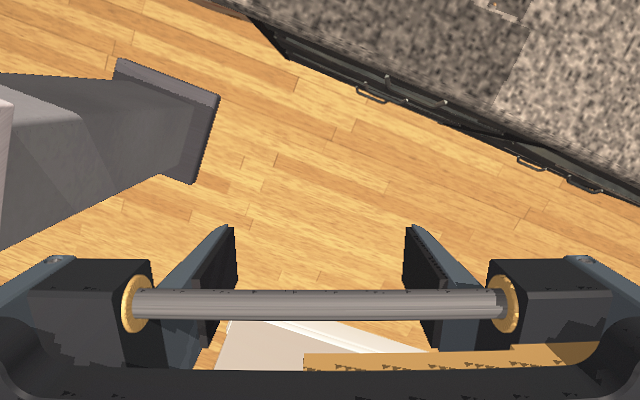

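The yellow-lidded tin at (398,246) is the tall one, the middle white lid at (355,231) is half-height, and the left white lid at (306,238) is the flat one. Next I'll turn pixels into positions.

```bash
cat > geo.py <<'E'
import cv2,pickle,numpy as np
from scipy.spatial.transform import Rotation as R
def ray(f,uv):
    F=200/np.tan(np.radians(f['fovy']/2));K=np.array([[F,0,f['cx']],[0,F,f['cy']],[0,0,1]])
    p=cv2.undistortPoints(np.array([[uv]],float),K,f['D'])[0,0]
    return f['eye'],R.from_euler('xyz',f['attitude'],degrees=True).apply([p[0],-p[1],-1])
def hit(f,uv,z):
    e,d=ray(f,uv);return e+d*(z-e[2])/d[2]
def proj(f,P):
    F=200/np.tan(np.radians(f['fovy']/2));K=np.array([[F,0,f['cx']],[0,F,f['cy']],[0,0,1]])
    c=R.from_euler('xyz',f['attitude'],degrees=True).inv().apply(np.array(P)-f['eye'])*[1,-1,-1]
    return cv2.projectPoints(c.reshape(-1,1,3),np.zeros(3),np.zeros(3),K,f['D'])[0][:,0]
def tri(f,u,g,v):
    a,d=ray(f,u);b,e=ray(g,v);s=np.linalg.lstsq(np.c_[d,-e],b-a,rcond=None)[0]
    return a+s[0]*d,b+s[1]*e
E
python3 - <<'E'
from geo import *
t=pickle.load(open('pics/top0.pkl','rb'));s=pickle.load(open('pics/scene0.pkl','rb'))
k=.375;c=lambda u,v:(185+(u+.5)*k-.5,165+(v+.5)*k-.5)
for n,u,z in (('tall',c(567,217),110),('half',c(454,176),58),('flat',c(323,196),40),('dark',c(206,173),112),('spice',c(702,160),106),('tape',c(63,184),48)):
    P=hit(t,u,z);print(n,P.round(),'scene px',proj(s,P).round(1))
print('shelf',*[p.round() for p in tri(t,(144.5,174.5),s,(249,100))])
for z in (300,400,500):print(z,hit(t,(400,174.5),z).round())
E
```

```text
tall [ 394. -250.  110.] scene px [[344.9 292.6]]
half [ 453. -104.   58.] scene px [[328.4 270.6]]
flat [427.  78.  40.] scene px [[291.3 251.4]]
dark [454. 231. 112.] scene px [[271.4 214.9]]
spice [ 469. -434.  106.] scene px [[403.4 314.4]]
tape [445. 443.  48.] scene px [[241.3 204.3]]
shelf [584. 516. 463.] [587. 514. 463.]
300 [ 612. -235.  300.]
400 [ 591. -217.  400.]
500 [ 570. -200.  500.]
```

Request:
{"name": "send_rows", "arguments": {
  "targets": "0.010 -0.007 0 0 0 0 0; 0.030 -0.022 0 0 0 0 0; 0.057 -0.041 0 0 0 0 0; 0.085 -0.061 0 0 0 0 0; 0.113 -0.081 0 0 0 0 0; 0.141 -0.102 0 0 0 0 0; 0.169 -0.122 0 0 0 0 0; 0.197 -0.142 0 0 0 0 0; 0.225 -0.162 0 0 0 0 0; 0.250 -0.180 0 0 0 0 0; 0.267 -0.192 0 0 0 0 0; 0.275 -0.198 0 0 0 0 0"
}}

```text
time_s: 1.15
ee_pos: [395.1, -246.8, 232.8]
ee_rot: [-180.0, -0.0, 21.7]
force: [0.9, 0.3, 0.0]
gripper_width: 13.9
gripper_force: 0.0
```

Run:
```python
from workcell import env, eyes
import cv2,pickle
s=env.state();print(s['time_s'],s['ee_pos'],s['ee_rot'],s['gripper_width'],s['qpos'])
for n in ('top','wrist'):
    f=eyes.grab_frame(n);pickle.dump(f,open(f'pics/{n}1.pkl','wb'));cv2.imwrite(f'pics/{n}1.png',f['image'])
```

```text
1.15 [ 395.05294209 -246.83253487  232.77346376] [-1.79955577e+02 -3.90303965e-02  2.16990133e+01] 13.93438544348856 [-3.34511954e+01  8.44379047e+00  1.03021767e+02  6.16880381e-02
  6.85486061e+01  3.48272091e+01]
```

View pics/wrist1.png

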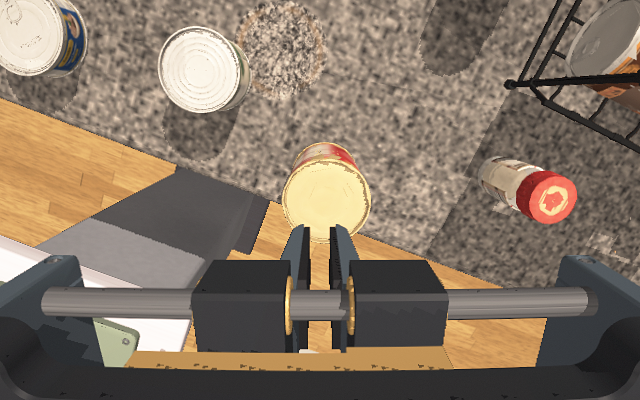

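The wrist view shows the yellow lid centred near (326,200), the half tin's lid at (201,69) and the flat tin's lid at about (30,33).

Run:
```python
from geo import *
w=pickle.load(open('pics/wrist1.pkl','rb'))
a=w['image']
cv2.imwrite('pics/w1c.png',cv2.resize(a[120:250,260:400],(560,520),interpolation=2))
ang=np.radians(np.arange(0,360,15))
for n,u,z,r in (('tall',(326,197),110,37.5),('half',(201,69),58,37.5),('flat',(30,33),40,43)):
    P=hit(w,u,z);print(n,P.round(1))
    q=proj(w,P+np.c_[r*np.cos(ang),r*np.sin(ang),0*ang]);print(q.min(0).round(),q.max(0).round())
print('tip',proj(w,[395,-247.5,214]))
```

```text
tall [ 399.5 -250.5  110. ]
[281. 152.] [371. 239.]
half [ 455.6 -107.4   58. ]
[160.  24.] [242. 111.]
flat [428.4  66.9  40. ]
[-10. -15.] [72. 79.]
tip [[321.42666677 255.27544214]]
```

View pics/w1c.png

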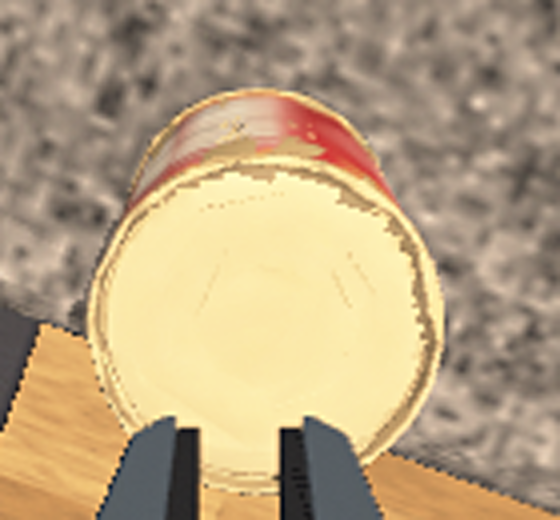

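Request:
{"name": "send_rows", "arguments": {
  "targets": "0 0.001 0.005 0 0 0 0; 0 0.001 0.016 0 0 0 0; 0 0.001 0.029 0 0 0 0; 0 0.001 0.042 0 0 0 0; 0 0.001 0.054 0 0 0 0; 0 0.001 0.065 0 0 0 0; 0 0.001 0.073 0 0 0 0; 0 0.001 0.077 0 0 0 0; 0 0.001 0.079 0 0 0 0; 0 0.001 0.079 0 0 0 0; 0 0.001 0.079 0 0 0 0; 0 0.001 0.079 0 0 0 0"
}}

```text
time_s: 2.25
ee_pos: [394.9, -251.0, 154.3]
ee_rot: [179.9, -0.0, 21.5]
force: [-0.4, 0.3, -0.0]
gripper_width: 0.3
gripper_force: 0.0
```

Run:
```python
from workcell import env, eyes
import cv2,pickle
s=env.state();print(s['time_s'],s['ee_pos'],s['ee_rot'],s['gripper_width'])
f=eyes.grab_frame('wrist');pickle.dump(f,open('pics/wrist2.pkl','wb'));cv2.imwrite('pics/wrist2.png',f['image'])
```

```text
2.25 [ 394.86442063 -251.03833863  154.29515914] [ 1.79933941e+02 -3.97295975e-02  2.15242371e+01] 0.2778111164915268
```

View pics/wrist2.png

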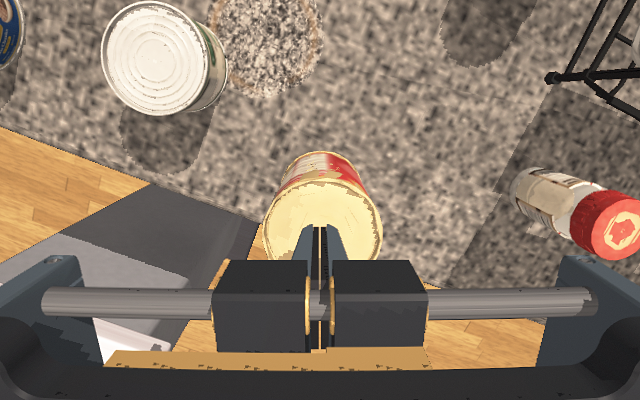

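The fingertips are centred on the tall lid (the lid's middle is at column 323, the tips at 320), so I'll dwell here.

Request:
{"name": "send_rows", "arguments": {
  "targets": "0 0 0 0 0 0 0; 0 0 0 0 0 0 0; 0 0 0 0 0 0 0; 0 0 0 0 0 0 0; 0 0 0 0 0 0 0; 0 0 0 0 0 0 0; 0 0 0 0 0 0 0; 0 0 0 0 0 0 0; 0 0 0 0 0 0 0; 0 0 0 0 0 0 0; 0 0 0 0 0 0 0; 0 0 0 0 0 0 0"
}}

```text
time_s: 3.3
ee_pos: [394.6, -250.7, 153.8]
ee_rot: [180.0, -0.0, 21.5]
force: [-0.4, 0.4, 0.2]
gripper_width: 0.5
gripper_force: 0.0
```

Request:
{"name": "send_rows", "arguments": {
  "targets": "0 0 0 0 0 0 0; 0 0 0 0 0 0 0; 0 0 0 0 0 0 0; 0 0 0 0 0 0 0; 0 0 0 0 0 0 0; 0 0 0 0 0 0 0; 0 0 0 0 0 0 0; 0 0 0 0 0 0 0; 0 0 0 0 0 0 0; 0 0 0 0 0 0 0; 0 0 0 0 0 0 0; 0 0 0 0 0 0 0"
}}

```text
time_s: 4.3
ee_pos: [394.6, -250.7, 153.8]
ee_rot: [180.0, -0.0, 21.5]
force: [-0.2, -0.5, -0.8]
gripper_width: 0.4
gripper_force: 0.0
```

Request:
{"name": "send_rows", "arguments": {
  "targets": "0 0 0 0 0 0 0; 0 0 0 0 0 0 0; 0 0 0 0 0 0 0; 0 0 -0.005 0 0 0 0; 0 0 -0.018 0 0 0 0; 0 0 -0.034 0 0 0 0; 0 0 -0.050 0 0 0 0; 0 0 -0.065 0 0 0 0; 0 0 -0.075 0 0 0 0; 0 0 -0.080 0 0 0 0; 0 0 -0.080 0 0 0 0; 0 0 -0.080 0 0 0 0"
}}

```text
time_s: 5.3
ee_pos: [394.3, -250.5, 233.4]
ee_rot: [-180.0, 0.0, 21.5]
force: [0.1, 0.9, 0.6]
gripper_width: 0.5
gripper_force: 0.0
```

Request:
{"name": "send_rows", "arguments": {
  "targets": "0.005 -0.006 0 0 0 0 0; 0.016 -0.017 0 0 0 0 0; 0.031 -0.032 0 0 0 0 0; 0.047 -0.049 0 0 0 0 0; 0.063 -0.066 0 0 0 0 0; 0.079 -0.082 0 0 0 0 0; 0.093 -0.097 0 0 0 0 0; 0.103 -0.108 0 0 0 0 0; 0.109 -0.114 0 0 0 0 0; 0.109 -0.114 0 0 0 0 0; 0.109 -0.114 0 0 0 0 0"
}}

```text
time_s: 6.22
ee_pos: [453.8, -104.5, 233.2]
ee_rot: [-180.0, 0.1, 21.6]
force: [-0.5, 0.9, 0.6]
gripper_width: 0.6
gripper_force: 0.0
```

Run:
```python
from geo import *
from workcell import env, eyes
s=env.state();print(s['time_s'],s['ee_pos'],s['ee_rot'])
f=eyes.grab_frame('wrist');pickle.dump(f,open('pics/wrist3.pkl','wb'));im=f['image'].copy()
ang=np.radians(np.arange(0,360,5))
for P,r in (([454,-105,58],37.5),([427,76,40],43)):
    q=proj(f,np.array(P)+np.c_[r*np.cos(ang),r*np.sin(ang),0*ang]);cv2.polylines(im,[q.round().astype(int)],True,(0,0,255),1)
cv2.imwrite('pics/wrist3.png',cv2.resize(im[:300,:400],(800,600),interpolation=2))
```

```text
6.2167 [ 453.80934283 -104.48913645  233.22297071] [-1.79984251e+02  7.40279441e-02  2.15885132e+01]
```

View pics/wrist3.png

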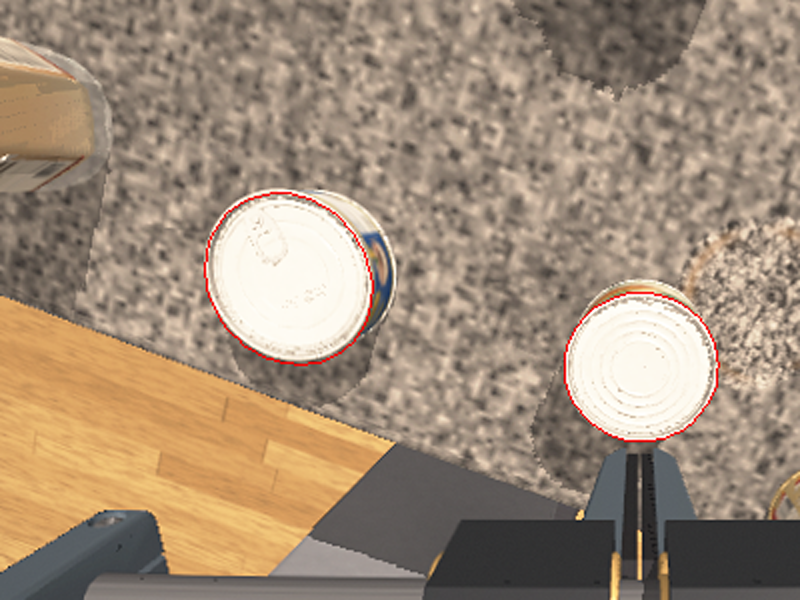

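The predicted rims land on both lids: the half tin's centre is at crop (641,366) and the flat tin's at (290,278). I'll descend to the half tin and dwell.

Request:
{"name": "send_rows", "arguments": {
  "targets": "0 0 0.005 0 0 0 0; 0 0 0.016 0 0 0 0; 0 0 0.032 0 0 0 0; 0 0 0.050 0 0 0 0; 0 0 0.068 0 0 0 0; 0 0 0.086 0 0 0 0; 0 0 0.103 0 0 0 0; 0 0 0.117 0 0 0 0; 0 0 0.126 0 0 0 0; 0 0 0.131 0 0 0 0; 0 0 0.132 0 0 0 0; 0 0 0.132 0 0 0 0"
}}

```text
time_s: 7.27
ee_pos: [454.3, -105.0, 101.9]
ee_rot: [180.0, -0.0, 21.5]
force: [0.3, 0.8, -0.0]
gripper_width: 0.7
gripper_force: 0.0
```

Request:
{"name": "send_rows", "arguments": {
  "targets": "0 0 0 0 0 0 0; 0 0 0 0 0 0 0; 0 0 0 0 0 0 0; 0 0 0 0 0 0 0; 0 0 0 0 0 0 0; 0 0 0 0 0 0 0; 0 0 0 0 0 0 0; 0 0 0 0 0 0 0; 0 0 0 0 0 0 0; 0 0 0 0 0 0 0; 0 0 0 0 0 0 0; 0 0 0 0 0 0 0"
}}

```text
time_s: 8.27
ee_pos: [454.1, -104.7, 101.7]
ee_rot: [180.0, 0.0, 21.5]
force: [0.1, -0.2, 0.2]
gripper_width: 0.5
gripper_force: 0.0
```

Request:
{"name": "send_rows", "arguments": {
  "targets": "0 0 0 0 0 0 0; 0 0 0 0 0 0 0; 0 0 0 0 0 0 0; 0 0 0 0 0 0 0; 0 0 0 0 0 0 0; 0 0 0 0 0 0 0; 0 0 0 0 0 0 0; 0 0 0 0 0 0 0; 0 0 0 0 0 0 0; 0 0 0 0 0 0 0; 0 0 0 0 0 0 0; 0 0 0 0 0 0 0"
}}

```text
time_s: 9.27
ee_pos: [454.1, -104.7, 101.8]
ee_rot: [180.0, -0.0, 21.5]
force: [0.5, -0.4, -0.2]
gripper_width: 0.3
gripper_force: 0.0
```

Request:
{"name": "send_rows", "arguments": {
  "targets": "0 0 0 0 0 0 0; 0 0 0 0 0 0 0; 0 0 0 0 0 0 0; 0 0 -0.006 0 0 0 0; 0 0 -0.022 0 0 0 0; 0 0 -0.044 0 0 0 0; 0 0 -0.066 0 0 0 0; 0 0 -0.088 0 0 0 0; 0 0 -0.108 0 0 0 0; 0 0 -0.122 0 0 0 0; 0 0 -0.130 0 0 0 0; 0 0 -0.130 0 0 0 0"
}}

```text
time_s: 10.27
ee_pos: [455.0, -104.9, 233.7]
ee_rot: [179.9, -0.2, 21.5]
force: [1.1, -0.4, -0.7]
gripper_width: 0.7
gripper_force: 0.0
```

Request:
{"name": "send_rows", "arguments": {
  "targets": "0.002 -0.007 0 0 0 0 0; 0.005 -0.022 0 0 0 0 0; 0.010 -0.044 0 0 0 0 0; 0.015 -0.066 0 0 0 0 0; 0.021 -0.089 0 0 0 0 0; 0.026 -0.111 0 0 0 0 0; 0.031 -0.133 0 0 0 0 0; 0.036 -0.155 0 0 0 0 0; 0.039 -0.170 0 0 0 0 0; 0.041 -0.178 0 0 0 0 0; 0.041 -0.178 0 0 0 0 0"
}}

```text
time_s: 11.18
ee_pos: [426.0, 77.3, 230.7]
ee_rot: [-180.0, 0.1, 21.7]
force: [0.8, -0.1, 0.8]
gripper_width: 0.4
gripper_force: 0.0
```

Request:
{"name": "send_rows", "arguments": {
  "targets": "0 0 0.006 0 0 0 0; 0 0 0.018 0 0 0 0; 0 0 0.036 0 0 0 0; 0 0 0.056 0 0 0 0; 0 0 0.076 0 0 0 0; 0 0 0.096 0 0 0 0; 0 0 0.115 0 0 0 0; 0 0 0.131 0 0 0 0; 0 0 0.142 0 0 0 0; 0 0 0.147 0 0 0 0; 0 0 0.148 0 0 0 0; 0 0 0.148 0 0 0 0"
}}

```text
time_s: 12.18
ee_pos: [427.0, 75.4, 83.5]
ee_rot: [180.0, 0.0, 21.5]
force: [-0.7, 0.4, 0.1]
gripper_width: 0.1
gripper_force: 0.0
```

Request:
{"name": "send_rows", "arguments": {
  "targets": "0 0 0 0 0 0 0; 0 0 0 0 0 0 0; 0 0 0 0 0 0 0; 0 0 0 0 0 0 0; 0 0 0 0 0 0 0; 0 0 0 0 0 0 0; 0 0 0 0 0 0 0; 0 0 0 0 0 0 0; 0 0 0 0 0 0 0; 0 0 0 0 0 0 0; 0 0 0 0 0 0 0; 0 0 0 0 0 0 0"
}}

```text
time_s: 13.18
ee_pos: [426.9, 76.0, 83.7]
ee_rot: [180.0, 0.0, 21.5]
force: [-0.3, -0.1, -0.4]
gripper_width: 0.0
gripper_force: 0.0
```

Request:
{"name": "send_rows", "arguments": {
  "targets": "0 0 0 0 0 0 0; 0 0 0 0 0 0 0; 0 0 0 0 0 0 0; 0 0 0 0 0 0 0; 0 0 0 0 0 0 0; 0 0 0 0 0 0 0; 0 0 0 0 0 0 0; 0 0 0 0 0 0 0; 0 0 0 0 0 0 0; 0 0 0 0 0 0 0; 0 0 0 0 0 0 0; 0 0 0 0 0 0 0"
}}

```text
time_s: 14.18
ee_pos: [426.9, 75.9, 83.7]
ee_rot: [180.0, 0.0, 21.5]
force: [0.2, 1.1, -0.1]
gripper_width: 0.6
gripper_force: 0.0
```

Request:
{"name": "send_rows", "arguments": {
  "targets": "0 0 0 0 0 0 0; 0 0 0 0 0 0 0; 0 0 0 0 0 0 0; 0 0 0 0 0 0 0; 0 0 0 0 0 0 0; 0 0 0 0 0 0 0"
}}

```text
time_s: 14.68
ee_pos: [426.9, 76.0, 83.7]
ee_rot: [180.0, 0.0, 21.5]
force: [0.2, 0.6, 0.6]
gripper_width: 0.7
gripper_force: 0.0
```

Run:
```python
from workcell import env, eyes
import cv2
s=env.state();print(s['time_s'],s['ee_pos'],s['ee_rot'])
cv2.imwrite('pics/wrist4.png',eyes.grab_frame('wrist')['image'])
```

```text
14.6833 [426.90564025  75.95576883  83.72217984] [1.79993544e+02 1.22316095e-03 2.15324855e+01]
```

View pics/wrist4.png

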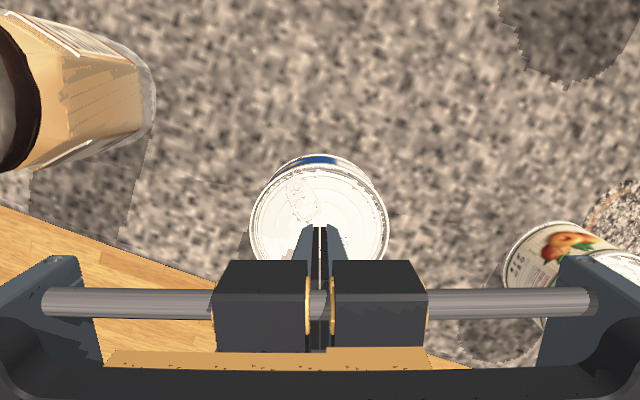

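The fingertips (column 320) are centred over the flat lid (columns 250–389), the dwell is complete and nothing was touched.

```bash
python3 -c "
from workcell import env
print(env.job_done())"
```

```text
the job is handed in; nothing more can be done
None
```

I pointed at the tall, half-height and flat tins in that order, fingertips about 25 mm above the middle of each lid for at least 2 s, and handed the job in at about 15 s while still over the flat tin; I saw no sign of touching anything.

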